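# Fold back the bifold front of the module's bay

### The job

Two open-topped test bays stand on the bench, each with a half-closed bifold front cover. On the bay that holds the metal RF module, push the cover's upright post along the front towards the hinge jamb until the two panels are folded flat against each other. Leave the cover of the other bay, with the bare circuit board, as it is.

Things in the scene. Friction and masses are not known exactly. Their poses are not given: they have to be found in the camera images.
- rf_post (a point): Top centre of the push post of the cover on the RF module's bay: upright dark steel rod, 12 mm in diameter, top 86 mm above the bench, at the free edge of the second panel. The rest of the bay is at most 52 mm high (panels 45, walls 48). It slides only along the front line towards or away from rf_hinge; pushing takes 1 to 3 N, then a firm stop at the end; no spring, it stays where left.
- rf_hinge (a point): Fixed point, 52 mm above the bench, on the hinge pin of the same cover, at its bay's left front corner seen from the robot. The horizontal line from post to this point is the post's path; they are 95 to 118 mm apart at the start, 16 mm when fully folded. Bay: grey open-topped tray 110 x 150 mm, fixed; its front with the cover faces the robot; in it a silvery box 48 x 100 x 24 mm with connectors.
- rf_panel (a joint): Angle of the first panel (60 mm long, 4 mm thick) from the front line: 0 = cover closed straight across the front, 1.571 rad = fully folded, both panels together and sticking out towards the robot. The second panel, hinged to the first, always makes the mirrored angle. Starts between 0.4 and 0.8.
- pcb_post (a point): Top centre of the like post (86 mm above the bench) on the other, identical bay, which holds a bare circuit board 58 x 94 mm and must be left alone. Which bay stands to the left and which to the right of the robot varies.

How it is judged:
By the outcome, as a careful person would: the job done as asked, in the order asked, and still so for the second after the job is handed in, with the robot touching nothing.
It also fails if it takes over 32 s, if anything falls off the work surface, if the arm or the gripper's body presses on something with over 40 N, if the wrist force passes 120 N, or if a joint passes its speed limit or range.

### The arm

A 7-joint arm with a two-finger parallel gripper is mounted at the origin on a cart in front of the work surface, level with it; the furniture and walls round the work are solid. World frame = base frame: x ahead of the robot, y to its left, z up, the work surface at z = 0. Lengths are in m, angles in rad, forces in N, time in s.
With the tool pointing down it reaches from about 0.4 to 0.85 m from the base axis. Payload 10.4 kg.
Tool frame: the origin (TCP) lies at the very end of the fingers, on their centre line; the grasp point (between the pads) lies 19 mm behind it (robot.tcp_to_grasp is the distance from the TCP to the grasp point, in m); z points along the fingers, y is the line along which they close (so a half turn about z gives the same grasp; the last joint's range is limited). The gripper opens to 85 mm and grips with 20 to 120 N. Pads are 22 mm wide; open, the fingers measure 114 mm over their backs; the gripper's body (76 mm by 85 mm) begins 54 mm behind the grasp point. The pads swing forward as they close: fully open they stand 13 mm farther back than shut.
Start: joints at [-1.334, 0.332, -0.065, 1.46, 0.022, 1.35, -0.088], TCP at [0.161, 0.604, 0.231] pointing down, gripper open.
Joint ranges: [-2.6, 2.6], [-0.5, 2.12], [-1.47, 1.34], [0.16, 2.42], [-1.27, 4.41], [0.06, 2.06], [-2.6, 2.6]. Speed limits (rad/s): [2.22, 2.22, 2.79, 2.79, 3.14, 3.14, 3.14].

### API

Orientations are given as a unit quaternion [x, y, z, w].
In Python, from plant import readout, get_image, robot gives the robot as it stands.
- The arm moves only by the shell command python3 -m creep 'ROWS' [FORCE]. ROWS is a JSON object of lists of equal length, an entry for each row: "gripper": the gripper's target within -1 to 1 (shut at 1, half-way at 0, fully open at -1); "translation": the shift along the tool's x, y, z in mm, a list of three; "twist": the turn about the tool's z in degrees. A call has 1 to 5 rows; each row is the pose to reach, as a shift and turn from the pose commanded when the call began, along the tool's axes at that moment; what a row does not reach only later rows make up. A row lasts 1/10 s, in which the tool goes at most 50 mm and 8.59 degrees, less where a joint would pass 70% of its speed; a pose out of reach is approached as far as the arm can. A call with a gripper value outside its range is refused whole. The fingers move at their own pace and stop on an object; FORCE is the grip in N (left out, the last holds). Time passes only in rows, so rows that repeat a pose let the fingers close. It gives the time, the measured TCP pose, the force, the opening and the grip force at its end, in the units of the state.
- readout.state(): the state, without advancing time (a new reading comes with each control period).
- get_image(name): name is "side" or "top" or "wrist"; returns a dict with "frame" (400x640x3 uint8, red, green, blue), "fx", "fy", "cx", "cy" (pixels), "T" (4x4, takes a point from camera to world coordinates); the wrist camera has in their place "tool_from_camera" (4x4, takes a point from camera to tool coordinates, whose origin is the TCP and whose axes are the flange's). Camera axes: x right, y down, z forward; pixel columns grow to the right and rows downward; lengths in m; the calibration is good to about 2 mm. A picture is of the moment at which its call begins: read the wrist's pose just before it. There is no depth.
- robot.hand_in(): hands the job in; it is judged then, once.
The state is a dict: "clock": time; "q": joint angles; "qvel": joint speeds; "joint_torque": joint torques, N m; "position": TCP position; "tool_rot": TCP orientation; "ft_force": force on the tool from outside, world axes, zero at the start; "torque": the same for the moment, N m; "gripper_width": finger opening in m; "gripper_force": force on a finger pad.
Only numpy, scipy, OpenCV 4.12 (cv2) and the standard library are available. Lean on these libraries where they do the work, as an engineer would, in place of code of your own. Each camera call takes 0.05 s, during which the arm holds its last target. There are 200 camera calls.

## Working session

There is one attempt and no reset: what is moved stays moved. The work goes in short steps, Python scripts to look and compute and a shell command to move; the robot and the scene stay as the last step left them, time stands still between calls to the robot, and variables do not carry over. Pictures are saved under pics/ and viewed, at most 10 in all, crops included, and the job is handed in when it is done.

```bash
mkdir -p pics; python3 - <<'E'
from plant import readout,get_image
import cv2,numpy as np
s=readout.state();print(s['clock'],s['position'],s['tool_rot'])
for n in('top','side'):
    d=get_image(n);cv2.imwrite(f'pics/{n}.png',d['frame'][:,:,::-1]);np.savez(n,**d);print(n,d['fx'],d['cx'],d['cy'],d['T'])
E
```

```text
0.0 [0.16043909 0.60367394 0.23050667] [ 1.29515353e-01  9.91577152e-01 -7.20327501e-04 -7.26455878e-05]
top 425.15891050396334 318.66097221736163 197.81917798157232 [[ 0.00535308 -0.99117676  0.13243861  0.29603098]
 [-0.99997505 -0.00591628 -0.0038594  -0.04482558]
 [ 0.00460889 -0.13241464 -0.9911837   1.52666664]
 [ 0.          0.          0.          1.        ]]
side 478.7460490572043 327.6388763316653 195.9139214014273 [[ 0.8826895  -0.30804474  0.35491927  0.01149122]
 [-0.46977566 -0.59931561  0.64817562 -0.93851842]
 [ 0.01304157 -0.73887025 -0.67372151  1.00168078]
 [ 0.          0.          0.          1.        ]]
```

View pics/top.png

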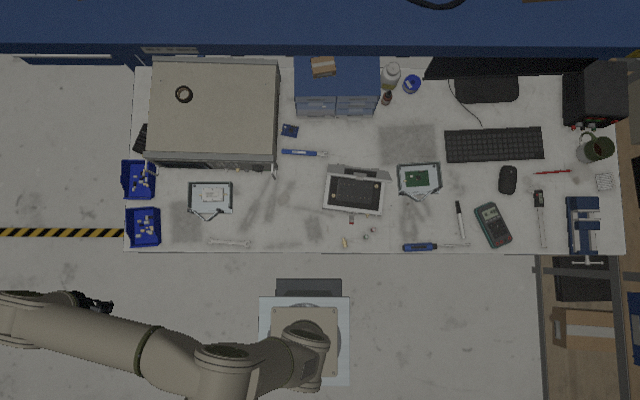

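View pics/side.png

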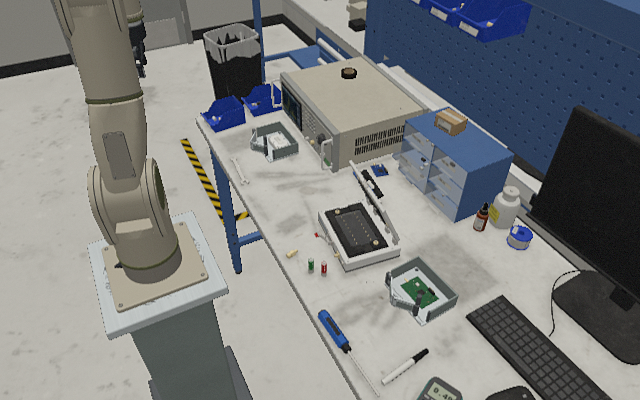

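The RF module's bay (silvery box) is the left one, at about (210,197) in the top view and (273,140) in the side view. The green PCB is in the right bay. I'll enlarge both views.

```bash
python3 - <<'E'
import cv2,numpy as np
a=cv2.imread('pics/top.png')[170:230,175:245];b=cv2.imread('pics/side.png')[110:170,240:310]
cv2.imwrite('pics/crop.png',np.hstack([cv2.resize(a,(400,343),interpolation=2),cv2.resize(b,(400,343),interpolation=2)]))
E
```

```text
(no output)
```

View pics/crop.png

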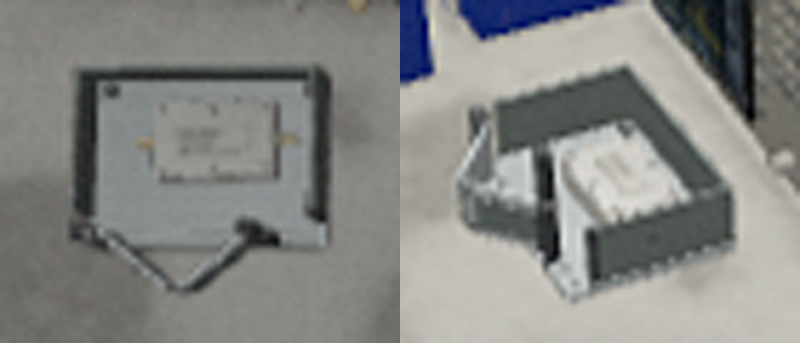

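Top crop: the hinge is at about (190.4,210.6) px and the post top at about (217.5,209.5), the left end of the dark blob. Side crop: the post top is at about (265.4,136) and the hinge at about (254,129).

```bash
cat > m.py <<'E'
import numpy as np
def ray(n,u,v):
    d=np.load(n+'.npz');T=d['T'];r=T[:3,:3]@[(u-d['cx'])/d['fx'],(v-d['cy'])/d['fy'],1];return T[:3,3],r
def atz(n,u,v,z):
    o,r=ray(n,u,v);return o+r*(z-o[2])/r[2]
E
python3 - <<'E'
from m import *
for n,a,b in(('top',(217.5,209.5),(190.4,210.6)),('side',(265.4,136.5),(254,129))):
    p=atz(n,*a,.086);h=atz(n,*b,.052);print(n,p,h,np.hypot(*(p-h)[:2]))
from plant import readout
from scipy.spatial.transform import Rotation as R
print(R.from_quat(readout.state()['tool_rot']).as_matrix().round(3))
E
```

```text
top [0.4463779  0.29354039 0.086     ] [0.44552817 0.39560122 0.052     ] 0.10206437368163125
side [0.44820926 0.29075186 0.086     ] [0.44647413 0.39561632 0.052     ] 0.10487882215344486
[[-0.966  0.257 -0.   ]
 [ 0.257  0.966 -0.001]
 [-0.    -0.001 -1.   ]]
```

Both views agree: post at (0.447, 0.292), hinge at (0.446, 0.396), 103 mm apart. I'll push along +y with shut fingers. First I travel high, shut the fingers and align tool y with world y.

```bash
python3 -m creep '{"gripper":[1,1,1,1,1],"translation":[[-37,-27,0],[-74,-54,0],[-111,-81,0],[-148,-108,0],[-185,-135,0]],"twist":[0,0,0,0,0]}' 40
python3 -m creep '{"gripper":[1,1,1,1,1],"translation":[[-37,-27,0],[-74,-54,0],[-111,-81,0],[-148,-108,0],[-183,-133,0]],"twist":[0,0,0,-7,-15]}'
python3 -m creep '{"gripper":[1,1],"translation":[[0,0,0],[0,0,0]],"twist":[0,0]}'
python3 - <<'E'
from plant import readout,get_image
import cv2,numpy as np
from scipy.spatial.transform import Rotation as R
s=readout.state();r=R.from_quat(s['tool_rot']).as_matrix();print(s['clock'],s['position'],r.round(3),s['gripper_width'],s['ft_force'])
d=get_image('wrist');cv2.imwrite('pics/w1.png',d['frame'][:,:,::-1])
T=np.eye(4);T[:3,:3]=r;T[:3,3]=s['position'];d['T']=T@d.pop('tool_from_camera');np.savez('wrist',**d)
E
```

```text
clock: 0.6
position: [0.3055, 0.4243, 0.2311]
tool_rot: [0.13, 0.992, -0.0, -0.0]
ft_force: [0.9, 0.2, -0.2]
gripper_width: 0.0125
gripper_force: 0.0
clock: 1.1
position: [0.4473, 0.2497, 0.2312]
tool_rot: [-0.0, 1.0, -0.0, -0.0]
ft_force: [0.4, 0.4, 0.0]
gripper_width: 0.0002
gripper_force: 0.0
clock: 1.3
position: [0.4465, 0.2512, 0.231]
tool_rot: [0.004, 1.0, -0.0, -0.0]
ft_force: [0.1, -0.0, -0.5]
gripper_width: 0.0003
gripper_force: 0.0
1.3 [0.44648825 0.25120819 0.23103463] [[-1.     0.007 -0.001]
 [ 0.007  1.    -0.   ]
 [ 0.001 -0.    -1.   ]] 0.00032350082010288876 [ 0.14574706 -0.02166803 -0.45443532]
```

View pics/w1.png

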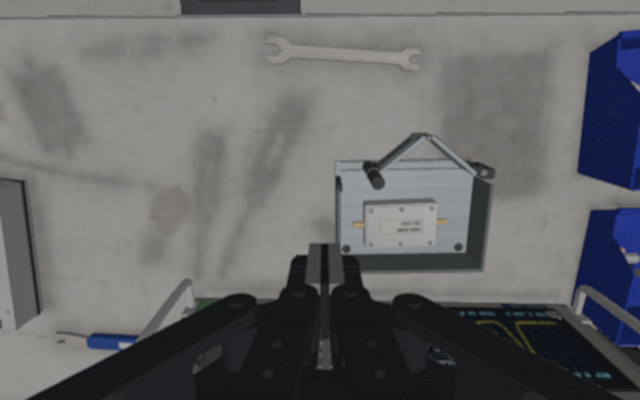

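The wrist view shows the post's near (top) end at about (377,182) px, its base at about (370,165), and the hinge at about (488,171).

```bash
python3 - <<'E'
from m import *
print(atz('wrist',377,182,.086),atz('wrist',488,171,.052))
E
```

```text
[0.4463729  0.29460333 0.086     ] [0.44496222 0.40193342 0.052     ]
```

Consistent. Now descend beside the post with the tip at z ≈ 0.064, then push.

```bash
python3 -m creep '{"gripper":[1,1,1,1,1],"translation":[[0,0,42],[0,0,84],[0,0,126],[0,0,167],[0,0,167]],"twist":[0,0,0,0,0]}'
python3 -m creep '{"gripper":[1,1,1,1,1],"translation":[[0,6,0],[0,12,0],[0,18,0],[0,24,0],[0,30,0]],"twist":[0,0,0,0,0]}'
python3 -m creep '{"gripper":[1,1,1,1,1],"translation":[[0,8,0],[0,16,0],[0,24,0],[0,32,0],[0,40,0]],"twist":[0,0,0,0,0]}'
python3 - <<'E'
from plant import get_image
import cv2,numpy as np
a=get_image('side')['frame'][90:180,220:340,::-1]
cv2.imwrite('pics/s2.png',cv2.resize(a,(800,600),interpolation=2))
E
```

```text
clock: 1.85
position: [0.4421, 0.2512, 0.0596]
tool_rot: [0.001, 1.0, -0.003, -0.004]
ft_force: [-1.0, -0.8, -0.5]
gripper_width: -0.0001
gripper_force: 0.0
clock: 2.35
position: [0.4468, 0.2828, 0.0652]
tool_rot: [0.002, 1.0, 0.0, 0.001]
ft_force: [0.7, -0.9, 0.2]
gripper_width: -0.0001
gripper_force: 0.5
clock: 2.85
position: [0.4465, 0.3226, 0.0642]
tool_rot: [0.002, 1.0, -0.0, -0.0]
ft_force: [0.4, -0.7, 0.2]
gripper_width: 0.0003
gripper_force: 0.3
```

View pics/s2.png

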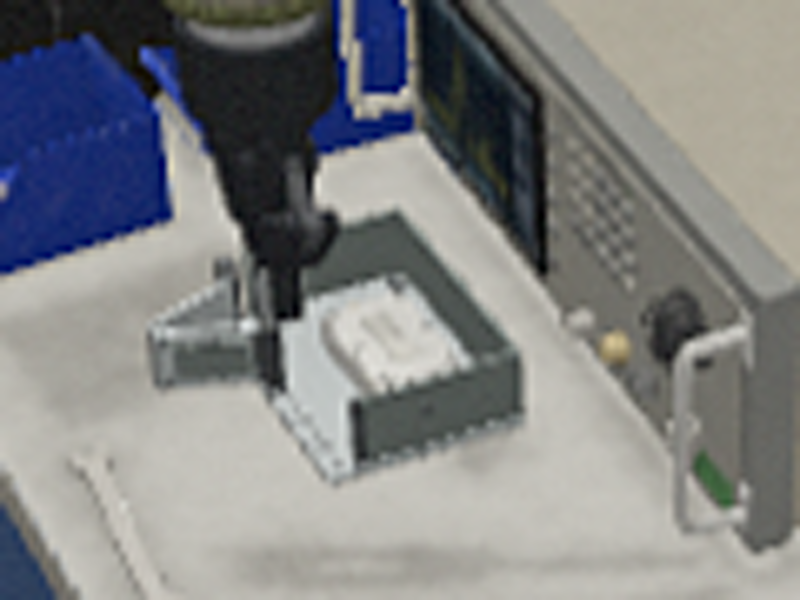

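The post is moving with the finger: the panels stick out further, and the post shows at about (268,345) in the crop. I'll carry on to the stop, watching the force.

```bash
python3 -m creep '{"gripper":[1,1,1,1,1],"translation":[[0,6,0],[0,12,0],[0,18,0],[0,24,0],[0,30,0]],"twist":[0,0,0,0,0]}'
python3 -m creep '{"gripper":[1,1,1,1,1],"translation":[[0,2,0],[0,4,0],[0,6,0],[0,8,0],[0,8,0]],"twist":[0,0,0,0,0]}'
```

```text
clock: 3.4
position: [0.4467, 0.3524, 0.0643]
tool_rot: [0.002, 1.0, 0.0, 0.0]
ft_force: [0.7, -0.8, 0.7]
gripper_width: -0.0003
gripper_force: 0.2
clock: 3.9
position: [0.4466, 0.3602, 0.0643]
tool_rot: [0.002, 1.0, 0.0, 0.0]
ft_force: [1.0, -0.2, 0.3]
gripper_width: 0.0001
gripper_force: 0.0
```

```bash
python3 -m creep '{"gripper":[1,1,1,1,1],"translation":[[0,2,0],[0,4,0],[0,5,0],[0,6,0],[0,6,0]],"twist":[0,0,0,0,0]}'
python3 - <<'E'
from plant import get_image
import cv2,numpy as np
a=get_image('side')['frame'][90:180,220:340,::-1];b=get_image('wrist')['frame'][:,:,::-1]
cv2.imwrite('pics/s3.png',np.hstack([cv2.resize(a,(400,300),interpolation=2),cv2.resize(b[100:340,240:560],(400,300))]))
E
```

```text
clock: 4.4
position: [0.447, 0.3642, 0.0642]
tool_rot: [0.002, 1.0, -0.001, -0.0]
ft_force: [-0.7, -8.4, 4.1]
gripper_width: 0.0003
gripper_force: 3.6
```

View pics/s3.png

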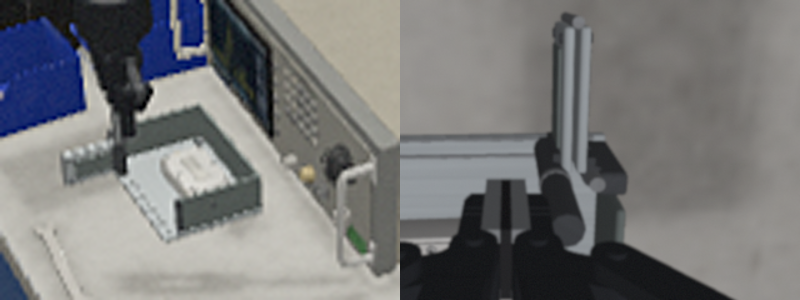

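The wrist view shows the two panels parallel and pressed together, and the force rose to 8 N, so the stop is reached. One slightly firmer press, then back off and lift.

```bash
python3 -m creep '{"gripper":[1,1,1,1],"translation":[[0,2,0],[0,3,0],[0,3,0],[0,3,0]],"twist":[0,0,0,0]}'
python3 -m creep '{"gripper":[1,1,1,1,1],"translation":[[0,-6,0],[0,-18,0],[0,-30,0],[0,-30,-40],[0,-30,-80]],"twist":[0,0,0,0,0]}'
python3 -m creep '{"gripper":[1,1,1],"translation":[[0,0,-40],[0,0,-80],[0,0,-80]],"twist":[0,0,0]}'
python3 - <<'E'
from plant import get_image,readout
import cv2,numpy as np
s=readout.state();print(s['clock'],s['position'])
cv2.imwrite('pics/w4.png',cv2.resize(get_image('wrist')['frame'][80:320,240:560,::-1],(800,600),interpolation=2))
E
```

```text
clock: 4.9
position: [0.4472, 0.3651, 0.064]
tool_rot: [0.003, 1.0, -0.003, -0.001]
ft_force: [-3.4, -13.5, 8.4]
gripper_width: 0.0
gripper_force: 7.5
clock: 5.4
position: [0.4461, 0.3373, 0.1445]
tool_rot: [0.002, 1.0, -0.001, -0.001]
ft_force: [0.9, 0.8, 0.3]
gripper_width: 0.0002
gripper_force: 0.0
clock: 5.7
position: [0.4487, 0.34, 0.2303]
tool_rot: [0.002, 1.0, 0.003, 0.003]
ft_force: [-0.2, 0.3, -0.6]
gripper_width: -0.0002
gripper_force: 0.0
5.7 [0.44866704 0.33995217 0.23028132]
```

View pics/w4.png

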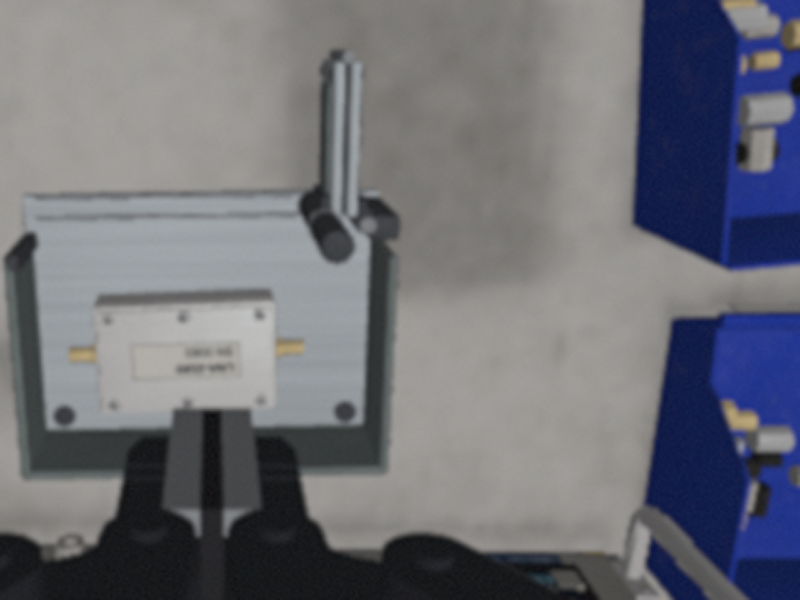

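The two panels lie flat together at about (340,130), sticking out towards the robot. The post is at about (335,245) beside the hinge, and the robot is clear.

```bash
python3 -c "from plant import robot; print(robot.hand_in())"
```

```text
the job is handed in; nothing more can be done
None
```

The cover on the RF module's bay is folded flat against its stop, the circuit board's bay was left alone, and the job was handed in at about 6 s with the robot clear of everything.

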